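Close up the fittings counter

ROBOT

A 7-joint arm with a two-finger parallel gripper is mounted at the origin on the work surface. World frame = base frame: x ahead of the robot, y to its left, z up, the work surface at z = 0. Lengths are in m, angles in rad, forces in N, time in s.
With the tool pointing down it reaches from about 0.4 to 0.875 m from the base axis. Payload 6.5 kg.
Tool frame: the origin (TCP) lies on the centre line of the jaws, within the pads' length; the fingertips stand 25 mm ahead of it and the grasp point (between the pads) lies 6 mm ahead of it; y points along the fingers, x is the direction in which the jaws open and shut, and the axes are right-handed (so a half turn about y gives the same grasp; the last joint's range is limited). The gripper opens to 85 mm and grips with 20 to 120 N. Pads are 22 mm wide; open, the fingers measure 114 mm over their backs; the gripper's body (76 mm by 85 mm) begins 54 mm behind the grasp point. The pads swing forward as they close: fully open they stand 13 mm farther back than shut.
Start: joints at [-1.18, 0.536, -0.004, 1.538, 0.003, 1.067, -0.071], TCP at [0.287, 0.583, 0.256] pointing down, gripper open.
Joint ranges: [-2.7, 2.7], [-0.37, 2.16], [-1.27, 1.26], [0.24, 2.4], [-1.31, 4.45], [0.19, 1.91], [-2.76, 2.76]. Speed limits (rad/s): [2.39, 2.39, 3.14, 3.14, 3.14, 3.14, 3.14].

INTERFACE

Orientations are given as a rotation vector (axis times angle).
In Python, from bench import state, eyes, close_job gives the robot as it stands.
- The arm moves only by the tool jog_arm, never from a script. Its argument "commands" is text: rows parted by semicolons, each of 5 numbers parted by spaces: the gripper command: -1 is fully open, 1 is shut, values between are in proportion, then the shift along the tool's x, y, z in mm, then the turn about the tool's y in rad. A call has 1 to 8 rows; each row shifts and turns the pose as measured when the row begins, along the tool's axes as they then stand; what a row does not reach is not made up. A row lasts 1/8 s, in which the tool goes at most 62.5 mm and 10.7 degrees, less where a joint would pass 70% of its speed; a pose out of reach is approached as far as the arm can. A call with a gripper value outside its range is refused whole. The fingers move at their own pace and stop on an object; the grip force is fixed at half the most. Time passes only in rows, so rows that do not move let the fingers close. It gives the time, the measured TCP pose, the force and the opening at its end, in the units of the state.
- state(): the state, without advancing time (a new reading comes with each control period).
- eyes.snapshot(name): name is "side" or "top"; returns a dict with "image" (480x640x3 uint8, blue, green, red), "z_map" (480x640 float32, m along the optical axis (not along the pixel's ray), 0 where there is no reading), "mtx" (3x3 intrinsics, pixels), "k1" (the pictures are not rectified: a ray, as slopes to the right and down, at radius r is drawn at 1 + k1 r^2 times it, then the intrinsics apply), "rvec" (rotation vector, rad) and "tvec" (3), from world to camera coordinates, as OpenCV has them. Camera axes: x right, y down, z forward; pixel columns grow to the right and rows downward; lengths in m; the calibration is good to about 2 mm. A picture is of the moment at which its call begins.
- close_job(): hands the job in, once; it reports no verdict.
Trained networks look in a picture, given as the dict that the camera call returned (one of the last four; its "shot" number tells which), for a name from the list of things; names that differ only in an ending like _2 or _b are one class to them, and where a whole thing is asked for, a point or a joint stands for the part that bears it (a point fixed in the world has none). Each returns a list of dicts, best first, with "score" (0 to 1); they miss things now and then, are a little off and sometimes report something else, mostly with a low value. They report only what shows in the picture. A call takes as long as a camera call.
- eyes.find_in(picture, query): "centre" ([column, row] in pixels, amid what is visible of it).
- eyes.trace(picture, query): "mask" (480x640 bool, what is visible of it) and "centre" ([column, row] in pixels, amid what is visible of it).
The state is a dict: "t": time; "qpos": joint angles; "joint_velocities": joint speeds; "tau": joint torques, N m; "position": TCP position; "orientation": TCP orientation; "force": force on the tool from outside, world axes, zero at the start; "ft_torque": the same for the moment, N m; "width": finger opening in m.
Only numpy, scipy, OpenCV 4.12 (cv2) and the standard library are available. Lean on these libraries where they do the work, as an engineer would, in place of code of your own. Each camera call takes 0.05 s, during which the arm holds its last target.

TASK

On the pipe-fittings counter, use the fingertips to push the wide drawer fully home and to push the bin's lid down until it is shut; only push them: do not pull the drawer right out or lift the lid upright. The narrow drawer is still being filled, so leave it open as it is, and leave the loose fittings and other small things standing where they are.

Things in the scene. Friction and masses are not known exactly. Their poses are not given: they have to be found in the camera images.
- wide_unit: the wide drawer unit: a fixed black plastic case 200 deep, 160 wide and 95 high on the counter, holding one grey drawer. Origin: centre of the underside; its own -x axis points out of the front, the way the drawer opens, roughly towards the robot
- wide_drawer (a joint): how far the drawer of the wide unit is out, in m: 0 fully home, grows as it opens, stop at 0.13. It slides stiffly (about 2 N) and stays where it is left. Both ends of its travel are hard stops
- wide_front (a point): point on the outer face of the wide drawer's front panel, in the middle of its width, 60 above the counter; moves with the drawer, axes as the unit's. The panel is 156 wide, 8 thick, from 7 to 91 above the counter; the drawer's side walls behind it are 76 high; a pull ledge sticks out 14 at the panel's bottom, 9 to 15 above the counter. With the drawer home the panel's outer face is 108 in front of the unit's origin
- narrow_unit: the narrow drawer unit: a fixed black plastic case 200 deep, 100 wide and 95 high on the counter, holding one grey drawer. Origin: centre of the underside; its own -x axis points out of the front, the way the drawer opens, roughly towards the robot
- narrow_drawer (a joint): how far the drawer of the narrow unit is out, in m: 0 fully home, grows as it opens, stop at 0.13. It slides stiffly (about 2 N) and stays where it is left. Both ends of its travel are hard stops
- narrow_front (a point): point on the outer face of the narrow drawer's front panel, in the middle of its width, 60 above the counter; moves with the drawer, axes as the unit's. The panel is 96 wide, 8 thick, from 7 to 91 above the counter; the drawer's side walls behind it are 76 high; a pull ledge sticks out 14 at the panel's bottom, 9 to 15 above the counter. With the drawer home the panel's outer face is 108 in front of the unit's origin
- lid_bin: the lidded bin: a fixed black open-topped box 150 deep, 140 wide and 90 high. Origin: on the counter right under the lid's hinge line, in the middle of the width; the box extends 150 from there along its own -x axis, roughly towards the robot
- bin_lid (a joint): opening angle of the bin's grey lid, rad: 0 shut flat on the bin, grows as its near edge swings up; stop at 1.6. The hinge lies along the rim farthest from the robot, 90 above the counter; it is stiff (0.22 N m), so the lid stays at any angle. Seen from the robot, the half-open lid shows its underside; the outer face looks up and away from the robot
- lid_edge (a point): middle of the free edge of the lid, on its outer face, 155 from the hinge line; moves with the lid. The lid is 142 wide and 6 thick; shut, its outer face is level at 96 above the counter. A small tab sticks out 10 beyond this edge
- tee: loose white tee fitting lying flat on the counter, 72 x 55 x 38; origin under the crossing (sizes in mm)
- elbow: loose brown elbow fitting lying flat on the counter, about 60 x 60 x 34; origin near its centre, on the underside (sizes in mm)
- reducer: loose brown reducer, 52 wide and 50 tall, standing on top of the wide drawer unit about the middle; origin centre of the underside (sizes in mm)
- cap: loose white pipe cap, 44 wide and 30 tall, standing on top of the narrow drawer unit about the middle; origin centre of the underside (sizes in mm)
- coupling: loose brown pipe coupling (tube), 50 wide and 55 tall, standing on the counter towards the left; origin centre of the underside (sizes in mm)
- tape_roll: loose white roll of sealing tape lying flat, 56 wide and 14 high, on the counter towards the right; origin centre of the underside (sizes in mm)
- tape_measure: loose black tape measure, 70 x 35 x 60 high, standing on the counter towards the right; origin centre of the underside (sizes in mm)

How it is judged:
At the end, for the whole second after the job is handed in: The wide drawer is within 5 mm of fully home, the lid is within 0.04 rad of shut, the narrow drawer is still open and within 15 mm of where it was, and every loose thing is within 30 mm of where it stood (value of joint wide_drawer below 0.005 m and value of joint bin_lid below 0.04 rad and value of joint narrow_drawer above 0.025 m and distance of narrow_front from where it was at the start of the episode below 0.015 m and distance of each of tee, elbow, reducer, cap, coupling, tape_roll, tape_measure from where it was at the start of the episode below 0.03 m); the robot touches nothing.
It fails at once if the narrow drawer is moved by more than 15 mm (distance of narrow_front from where it was at the start of the episode above 0.015 m).
It fails at once if the lid is lifted (nearly) upright, beyond 1.3 rad (value of joint bin_lid above 1.3 rad).
It fails at once if the wide drawer is pulled out nearly to its stop (beyond 115 mm) (value of joint wide_drawer above 0.115 m).
It fails at once if a loose thing is lifted, carried or pushed more than 30 mm from its place (distance of any of tee, elbow, reducer, cap, coupling, tape_roll, tape_measure from where it was at the start of the episode above 0.03 m).
It also fails if it takes over 45 s, if anything falls off the work surface, if the arm or the gripper's body presses on something with over 40 N, if the wrist force passes 120 N, or if a joint passes its speed limit or range.

## Working session

There is one attempt and no reset: what is moved stays moved. The work goes in short steps, Python scripts to look and compute and a tool call to move; the robot and the scene stay as the last step left them, time stands still between calls to the robot, and variables do not carry over. Pictures are saved under pics/ and viewed, and the job is handed in when it is done.

Besides the shell and the picture viewer there is one more tool, called after "Emit:" as a command line: name --argument value ..., lists and objects as JSON in quotes. jog_arm: Moves the arm, as the interface text tells. Its arguments: {"type":"object","properties":{"commands":{"type":"string"}},"required":["commands"]}

```bash
mkdir -p pics; ls; cat > h.py <<'E'
import numpy as np,cv2
from bench import state,eyes,close_job
def pts(p):
    R=cv2.Rodrigues(np.array(p["rvec"],float))[0];t=np.array(p["tvec"],float).ravel()
    K=np.array(p["mtx"]);z=p["z_map"]
    u,v=np.meshgrid(np.arange(640),np.arange(480))
    uv=np.stack([u,v],-1).reshape(-1,1,2).astype(np.float64)
    n=cv2.undistortPoints(uv,K,np.array([p["k1"],0,0,0,0.])).reshape(480,640,2)
    c=np.dstack([n[...,0]*z,n[...,1]*z,z])
    w=(c-t)@R
    w[z<=0]=np.nan
    return w
E
python3 - <<'E'
from h import *
s=state();print({k:np.round(v,3).tolist() for k,v in s.items()})
for n in("side","top"):
    p=eyes.snapshot(n);cv2.imwrite(f"pics/{n}0.png",p["image"]);w=pts(p);np.save(f"{n}0.npy",w)
    R=cv2.Rodrigues(np.array(p["rvec"],float))[0];print(n,-R.T@np.array(p["tvec"]).ravel())
    for q in["wide_unit","wide_front","narrow_unit","narrow_front","lid_bin","lid_edge","tee","elbow","reducer","cap","coupling","tape_roll","tape_measure"]:
        r=eyes.trace(p,q)
        for d in r[:2]:
            m=d["mask"];a=w[m];a=a[~np.isnan(a[:,0])]
            print(q,round(d["score"],2),np.round(d["centre"]),m.sum(),np.round(np.percentile(a,[3,50,97],axis=0),3).tolist() if len(a) else None)
E
```

```text
pics
{'t': 0.0, 'qpos': [-1.18, 0.537, -0.004, 1.539, 0.003, 1.067, -0.071], 'joint_velocities': [0.001, 0.001, 0.0, -0.001, 0.001, -0.0, 0.0], 'tau': [-0.0, -58.34, 1.048, -25.912, 0.012, 0.009, -0.0], 'position': [0.286, 0.583, 0.255], 'orientation': [-1.392, -0.866, 0.868], 'force': [0.358, 0.348, 0.03], 'ft_torque': [0.041, -0.054, -0.035], 'width': 0.085}
side [ 0.10430718 -0.51650123  0.90572473]
wide_unit 0.63 [268. 185.] 7015 [[0.468, 0.15, 0.013], [0.584, 0.202, 0.076], [0.748, 0.301, 0.099]]
wide_front 0.71 [241. 204.] 2874 [[0.461, 0.154, 0.013], [0.512, 0.222, 0.049], [0.58, 0.3, 0.092]]
narrow_unit 0.65 [412. 284.] 7075 [[0.512, -0.28, 0.012], [0.63, -0.23, 0.084], [0.789, -0.173, 0.099]]
narrow_front 0.79 [382. 303.] 2604 [[0.508, -0.257, 0.014], [0.553, -0.214, 0.049], [0.624, -0.171, 0.092]]
narrow_front 0.22 [270. 185.] 6921 [[0.468, 0.15, 0.013], [0.584, 0.202, 0.076], [0.746, 0.3, 0.099]]
lid_bin 0.84 [331. 239.] 5375 [[0.504, -0.089, 0.005], [0.581, -0.021, 0.056], [0.659, 0.057, 0.217]]
lid_edge 0.62 [338. 201.] 406 [[0.565, -0.085, 0.04], [0.585, -0.034, 0.206],
[... 1992 characters left out ...]
e 0.41 [469. 294.] 232 [[0.402, -0.437, 0.007], [0.427, -0.411, 0.014], [0.448, -0.385, 0.018]]
elbow 0.85 [358. 320.] 294 [[0.341, -0.131, 0.02], [0.36, -0.112, 0.028], [0.389, -0.085, 0.035]]
reducer 0.76 [223. 198.] 337 [[0.653, 0.209, 0.105], [0.67, 0.228, 0.128], [0.692, 0.252, 0.148]]
cap 0.63 [394. 245.] 1322 [[0.508, -0.256, 0.01], [0.556, -0.213, 0.045], [0.607, -0.171, 0.092]]
coupling 0.82 [143. 234.] 303 [[0.572, 0.437, 0.006], [0.594, 0.464, 0.038], [0.616, 0.484, 0.058]]
tape_roll 0.74 [461. 293.] 243 [[0.402, -0.435, 0.005], [0.427, -0.409, 0.014], [0.449, -0.385, 0.018]]
tape_measure 0.37 [396. 210.] 4343 [[0.513, -0.274, 0.008], [0.643, -0.216, 0.093], [0.79, -0.171, 0.099]]
```

View pics/side0.png

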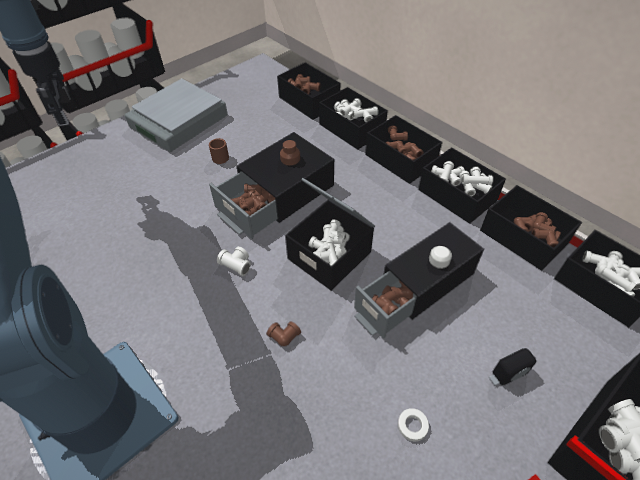

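View pics/top0.png

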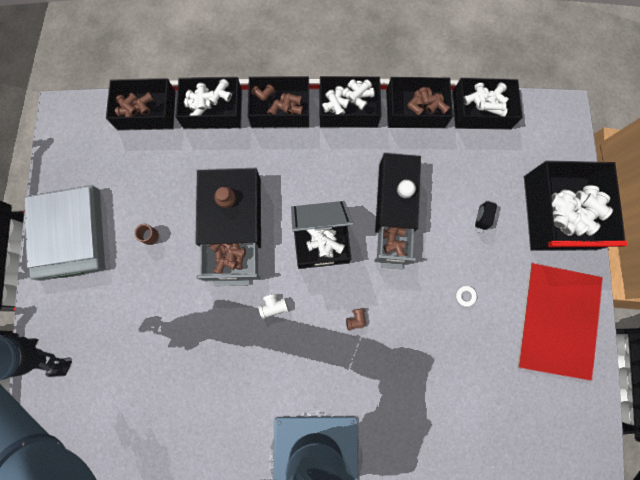

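```bash
python3 - <<'E'
from h import *
from scipy.spatial.transform import Rotation as R
s=state();print(np.round(R.from_rotvec(s["orientation"]).as_matrix(),3))
w=np.load("top0.npy").reshape(-1,3)
def box(x0,x1,y0,y1,z0,z1):
    a=w;return a[(a[:,0]>x0)&(a[:,0]<x1)&(a[:,1]>y0)&(a[:,1]<y1)&(a[:,2]>z0)&(a[:,2]<z1)]
# wide top case
for n,b in dict(case=(.54,.8,.1,.35,.092,.103),panel=(.44,.52,.1,.35,.083,.096),ledge=(.42,.5,.1,.35,.005,.02),ncase=(.56,.85,-.35,-.15,.092,.103),lid=(.52,.75,-.12,.1,.11,.24)).items():
    a=box(*b);r=cv2.minAreaRect(a[:,:2].astype(np.float32)) if len(a)>3 else None
    print(n,len(a),r, np.round(cv2.boxPoints(r),3).tolist() if r else "")
a=box(.52,.75,-.12,.1,.11,.24)
c=a.mean(0);_,_,v=np.linalg.svd(a-c,full_matrices=False);print(c,v, a[a[:,2].argsort()[-5:]])
E
```

```text
[[ 0.441  0.    -0.897]
 [ 0.897  0.     0.441]
 [ 0.    -1.    -0.   ]]
case 3857 ((0.6598157286643982, 0.23067405819892883), (0.2023685723543167, 0.15977217257022858), 1.6572998762130737) [[0.5559999942779541, 0.30799999833106995], [0.5609999895095825, 0.14800000190734863], [0.7630000114440918, 0.15399999916553497], [0.7590000033378601, 0.31299999356269836]]
panel 206 ((0.47443687915802, 0.22578057646751404), (0.00849357433617115, 0.15221546590328217), 1.3919942378997803) [[0.46799999475479126, 0.3019999861717224], [0.47200000286102295, 0.15000000596046448], [0.48100000619888306, 0.15000000596046448], [0.47699999809265137, 0.3019999861717224]]
ledge 363 ((0.46165570616722107, 0.22668135166168213), (0.24667391180992126, 0.07672259211540222), 89.27702331542969) [[0.421999990940094, 0.10400000214576721], [0.49799999594688416, 0.10300000011920929], [0.5019999742507935, 0.3499999940395355], [0.42500001192092896, 0.3499999940395355]]
ncase 2318 ((0.6986990571022034, -0.22652220726013184), (0.09939783811569214, 0.2008468359708786), 84.84513854980469) [[0.593999981880188, -0.2669999897480011], [0.7940000295639038, -0.2849999964237213], [0.8029999732971191, -0.1860000044107437], [0.6029999852180481, -0.1679999977350235]]
lid 1348 ((0.6099963784217834, -0.013157539069652557), (0.08838514983654022, 0.14221376180648804), 7.492880821228027) [[0.5569999814033508, 0.052000001072883606], [0.574999988079071, -0.08900000154972076], [0.6629999876022339, -0.07800000160932541], [0.6449999809265137, 0.06300000101327896]]
[ 0.6077351  -0.01315763  0.17478557] [[-0.56980061 -0.11232179  0.81407068]
 [-0.13522467  0.98992708  0.04193651]
 [-0.810581   -0.08618699 -0.57924973]] [[ 0.5664277  -0.02024293  0.22961966]
 [ 0.56643232 -0.01569995  0.22967367]
 [ 0.5664245  -0.01342766  0.22974992]
 [ 0.57094651 -0.03163195  0.23000553]
 [ 0.56856514 -0.03386779  0.23026487]]
```

The side and top views agree. The wide drawer front is at about (0.470, 0.226), roughly 82 mm out. The lid is at about 0.95 rad, with its free edge near (0.566, -0.018, 0.229) and its hinge near (0.654, -0.008). In the top view the wide drawer is at pixel (229,262) and the lid at (322,216). The tee (273,309) and elbow (358,320) are in front, clear of the planned path. First I'll close the fingers and turn the tool so that -z points forward.

Emit:
jog_arm --commands "1 0 0 0 -0.16; 1 0 0 0 -0.16; 1 0 0 0 -0.16; 1 -50 0 0 0; 1 -55 0 -20 0; 1 -55 0 -25 0; 1 -55 0 -25 0; 1 -55 0 -25 0"

```text
t: 2.4
position: [0.3925, 0.3152, 0.2558]
orientation: [-1.183, -1.248, 1.242]
force: [0.3, 0.5, 0.1]
width: 0.0
```

```bash
cat > st.py <<'E'
from h import *
from scipy.spatial.transform import Rotation as R
s=state();M=R.from_rotvec(s["orientation"]).as_matrix()
print(s["t"],np.round(s["position"],4),np.round(M,3).tolist(),np.round(s["qpos"],2),np.round(s["force"],1),s["width"])
E
python3 st.py
```

```text
2.4 [0.3925 0.3152 0.2558] [[-0.049, 0.0, -0.999], [0.999, 0.004, -0.049], [0.004, -1.0, -0.001]] [-0.71  0.29 -0.06  1.92  0.02  0.93  0.84] [0.3 0.5 0.1] 2.6997775561563802e-05
```

Emit:
jog_arm --commands "1 -46 0 -15 0.02; 1 -45 0 -15 0; 1 0 50 0 0; 1 0 50 0 0; 1 0 50 0 0; 1 0 25 0 0; 1 0 0 0 0"

```text
t: 3.28
position: [0.4339, 0.2183, 0.0789]
orientation: [-1.204, -1.232, 1.211]
force: [-0.1, 0.5, -0.1]
width: 0.0
```

```bash
python3 st.py;python3 - <<'E'
from h import *
p=eyes.snapshot("side");cv2.imwrite("pics/s1.png",p["image"][80:360,130:450].repeat(2,0).repeat(2,1))
E
```

```text
3.275 [0.4339 0.2183 0.0789] [[-0.016, 0.01, -1.0], [1.0, 0.007, -0.016], [0.007, -1.0, -0.01]] [-0.55  0.55 -0.    2.09  0.    0.5   1.03] [-0.1  0.5 -0.1] 3.3449188283661195e-05
```

View pics/s1.png

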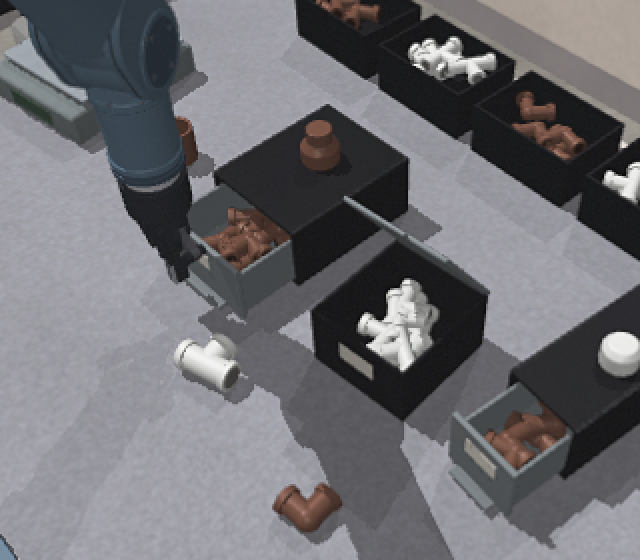

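The fingertips are in front of the wide drawer's panel, at about (180,270) in this crop, and clear of the tee. Next I push.

Emit:
jog_arm --commands "1 7 8 -10 0; 1 0 0 -20 0; 1 0 0 -20 0; 1 0 0 -20 0; 1 0 0 -15 0; 1 0 0 -10 0"

```text
t: 4.08
position: [0.5323, 0.2317, 0.0768]
orientation: [-1.2, -1.236, 1.211]
force: [-2.3, -0.0, -1.2]
width: -0.0002
```

```bash
python3 st.py
```

```text
4.075 [0.5323 0.2317 0.0768] [[-0.019, 0.01, -1.0], [1.0, 0.011, -0.019], [0.01, -1.0, -0.01]] [-0.48  0.66 -0.01  1.84  0.    0.62  1.1 ] [-2.3 -0.  -1.2] -0.00018864133218827444
```

Emit:
jog_arm --commands "1 0 0 -5 0; 1 0 0 -4 0; 1 0 0 -3 0"

```text
t: 4.45
position: [0.5386, 0.232, 0.0772]
orientation: [-1.191, -1.226, 1.22]
force: [-10.4, -2.2, 8.5]
width: -0.0003
```

Emit:
jog_arm --commands "1 0 0 -3 0; 1 0 0 -3 0"

```text
t: 4.7
position: [0.5386, 0.232, 0.0774]
orientation: [-1.184, -1.217, 1.229]
force: [-11.0, -2.7, 8.4]
width: -0.0001
```

Emit:
jog_arm --commands "1 0 0 20 0; 1 0 0 20 0; 1 0 -60 0 0; 1 0 -60 0 0; 1 0 -60 0 0; 1 0 -60 0 0; 1 0 -40 0 0; 1 0 0 0 0"

```text
t: 5.7
position: [0.504, 0.2321, 0.3725]
orientation: [-1.189, -1.234, 1.218]
force: [-0.8, 0.3, -0.1]
width: 0.0001
```

```bash
python3 st.py;python3 - <<'E'
from h import *
p=eyes.snapshot("side");cv2.imwrite("pics/s2.png",p["image"][80:360,130:450].repeat(2,0).repeat(2,1))
p=eyes.snapshot("top");cv2.imwrite("pics/t2.png",p["image"][140:340,100:420].repeat(2,0).repeat(2,1))
w=pts(p).reshape(-1,3)
for xx in (0.17,.2,.26,.29):
    a=w[(abs(w[:,1]-xx)<.012)&(w[:,2]>.082)&(w[:,2]<.104)&(w[:,0]>.4)&(w[:,0]<.8)];print(xx,len(a),np.sort(a[:,0])[:4],a[:,0].max())
E
```

```text
5.7 [0.504  0.2321 0.3725] [[-0.025, 0.001, -1.0], [1.0, 0.012, -0.025], [0.012, -1.0, -0.001]] [-0.5   0.26 -0.    1.65 -0.01  1.22  1.09] [-0.8  0.3 -0.1] 7.88479378748131e-05
0.17 718 [0.55237477 0.55253517 0.55257345 0.55335749] 0.7607525182126695
0.2 710 [0.5518661  0.55205778 0.55207827 0.55215236] 0.7612249742663261
0.26 496 [0.58494058 0.5849824  0.58680581 0.5871223 ] 0.7582142257647317
0.29 515 [0.58987603 0.59055379 0.59233883 0.59263868] 0.7593296737511601
```

View pics/s2.png

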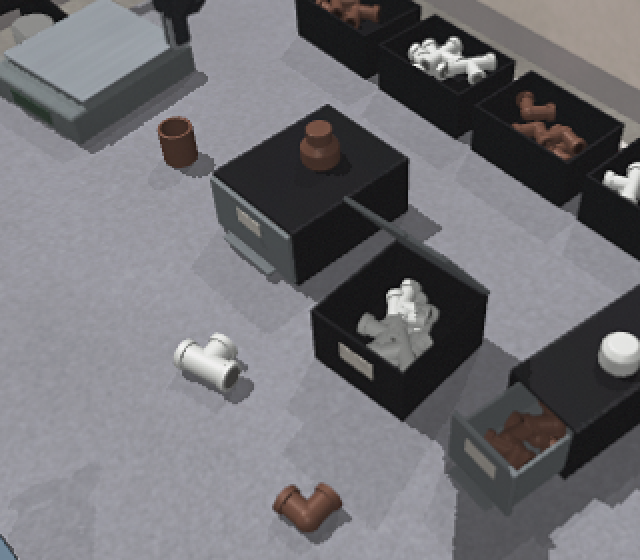

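View pics/t2.png

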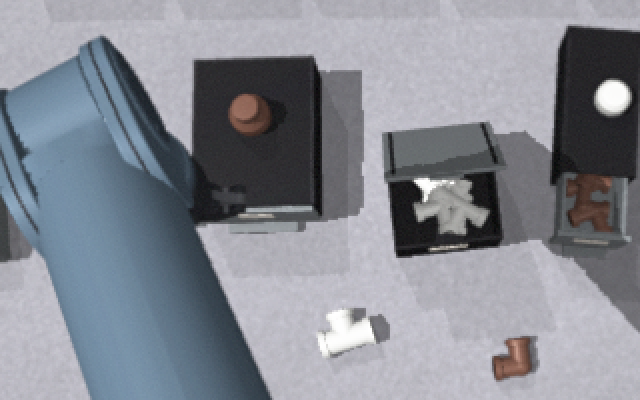

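The wide drawer is flush: its panel face is at x≈0.552, which is where it should be when fully home. In the side crop the front now sits against the case around (250,230), and nothing else has moved. Next is the lid.

Emit:
jog_arm --commands "1 -40 0 -27 -0.05; 1 -55 0 -27 -0.05; 1 -55 0 -30 0; 1 -55 0 -30 0; 1 -30 0 0 0; 1 0 0 0 0"

```text
t: 6.55
position: [0.639, 0.004, 0.3539]
orientation: [-1.122, -1.295, 1.311]
force: [-0.5, 0.0, -0.1]
width: -0.0
```

```bash
python3 st.py
```

```text
6.55 [0.639  0.004  0.3539] [[-0.134, -0.021, -0.991], [0.991, 0.006, -0.134], [0.008, -1.0, 0.02]] [-0.14  0.45  0.1   1.44 -0.05  1.27  1.67] [-0.5  0.  -0.1] -4.85728259709606e-05
```

Emit:
jog_arm --commands "1 -12 0 32 0; 1 0 40 0 0; 1 0 40 0 0; 1 0 20 0 0; 1 0 0 0 0"

```text
t: 7.18
position: [0.602, -0.0039, 0.2462]
orientation: [-1.109, -1.297, 1.318]
force: [0.3, -0.2, 0.6]
width: 0.0003
```

```bash
python3 st.py;python3 - <<'E'
from h import *
p=eyes.snapshot("side");cv2.imwrite("pics/s3.png",p["image"][80:360,180:500].repeat(2,0).repeat(2,1))
E
```

```text
7.175 [ 0.602  -0.0039  0.2462] [[-0.141, -0.029, -0.99], [0.99, 0.009, -0.142], [0.013, -1.0, 0.027]] [-0.13  0.48  0.09  1.66 -0.06  1.03  1.7 ] [ 0.3 -0.2  0.6] 0.0002693246470744096
```

View pics/s3.png

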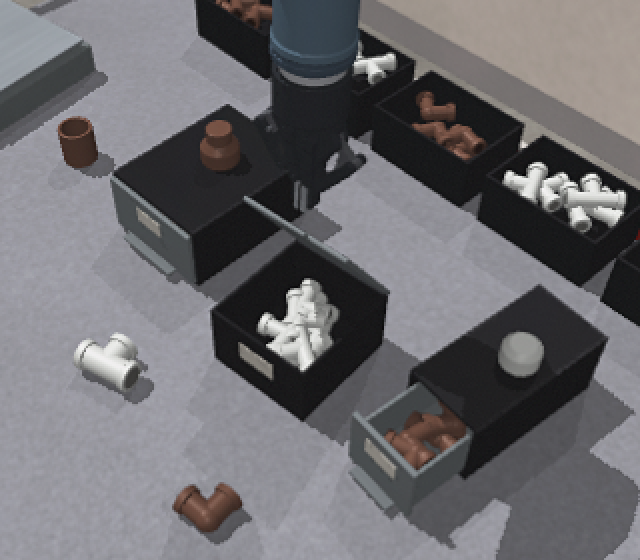

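The closed fingertips are behind the lid's upper edge, at about (305,200) in this crop. I now push down and towards the robot.

Emit:
jog_arm --commands "1 0 14 2 0; 1 0 14 5 0; 1 0 14 6 0; 1 0 14 6 0; 1 0 14 6 0"

```text
t: 7.85
position: [0.5766, -0.0059, 0.1765]
orientation: [-1.114, -1.304, 1.314]
force: [-0.4, -0.0, 1.3]
width: -0.0001
```

```bash
python3 st.py;python3 - <<'E'
from h import *
p=eyes.snapshot("side");cv2.imwrite("pics/s4.png",p["image"][80:360,180:500].repeat(2,0).repeat(2,1))
E
```

```text
7.85 [ 0.5766 -0.0059  0.1765] [[-0.142, -0.021, -0.99], [0.99, 0.01, -0.143], [0.013, -1.0, 0.019]] [-0.12  0.52  0.08  1.79 -0.07  0.85  1.71] [-0.4 -0.   1.3] -9.050550443228289e-05
```

View pics/s4.png

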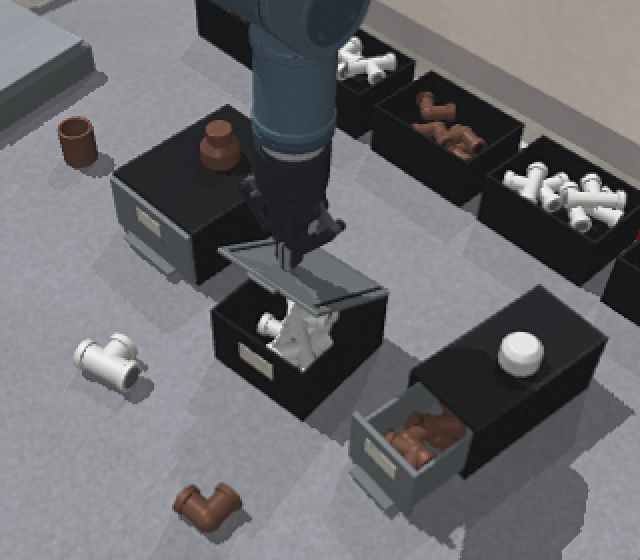

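The lid is following the fingertips down. I'll keep going.

Emit:
jog_arm --commands "1 0 14 7 0; 1 0 14 7 0; 1 0 12 7 0; 1 0 8 5 0; 1 0 4 3 0; 1 0 3 0 0"

```text
t: 8.65
position: [0.5442, -0.0101, 0.1205]
orientation: [-1.113, -1.302, 1.315]
force: [-15.6, -0.5, 50.3]
width: -0.0001
```

Emit:
jog_arm --commands "1 0 -20 0 0; 1 0 -50 0 0; 1 0 -55 0 0; 1 0 -55 0 0; 1 50 -30 0 0; 1 55 0 10 0; 1 55 0 10 0; 1 55 0 10 0"

```text
t: 9.65
position: [0.4902, 0.1967, 0.3437]
orientation: [-1.124, -1.298, 1.303]
force: [0.1, -0.0, -0.8]
width: 0.0
```

Emit:
jog_arm --commands "1 55 0 10 0; 1 55 0 20 0; 1 55 0 20 0; 1 55 0 10 0; 1 0 0 0 0; 1 0 0 0 0"

```text
t: 10.4
position: [0.3955, 0.4169, 0.3482]
orientation: [-1.119, -1.304, 1.306]
force: [0.3, -0.0, -0.5]
width: -0.0002
```

```bash
python3 st.py;python3 - <<'E'
from h import *
w0={n:np.load(f"{n}0.npy") for n in("side","top")}
for n in("side","top"):
    p=eyes.snapshot(n);cv2.imwrite(f"pics/{n}5.png",p["image"]);w=pts(p)
    for q in["narrow_front","tee","elbow","reducer","cap","coupling","tape_roll","tape_measure"]:
        r=eyes.trace(p,q)
        for d in r[:2]:
            a=w[d["mask"]];a=a[~np.isnan(a[:,0])]
            print(n,q,round(d["score"],2),np.round(d["centre"]),np.round(np.percentile(a,[3,50,97],axis=0),3).tolist() if len(a) else None)
    a=w.reshape(-1,3)
    b=a[(a[:,0]>.52)&(a[:,0]<.64)&(a[:,1]>-.07)&(a[:,1]<.03)&(a[:,2]>.06)&(a[:,2]<.25)]
    c=np.linalg.lstsq(np.c_[b[:,:2],np.ones(len(b))],b[:,2],rcond=None)[0];print("lid",len(b),c,b[:,2].min(),b[:,2].max())
    b=a[(a[:,1]>.16)&(a[:,1]<.3)&(a[:,2]>.084)&(a[:,2]<.104)&(a[:,0]>.4)&(a[:,0]<.6)];print("wide",np.percentile(b[:,0],[0,1,2]))
    for nm,x in(("now",a),("was",w0[n].reshape(-1,3))):
        b=x[(x[:,1]>-.27)&(x[:,1]<-.16)&(x[:,2]>.084)&(x[:,2]<.096)&(x[:,0]>.4)&(x[:,0]<.56)];print("narrow",nm,b.mean(0),len(b))
E
```

```text
10.4 [0.3955 0.4169 0.3482] [[-0.137, -0.017, -0.99], [0.99, 0.013, -0.137], [0.015, -1.0, 0.015]] [-0.77  0.33 -0.14  1.63  0.03  1.19  0.79] [ 0.3 -0.  -0.5] -0.00018800357792537486
side tee 0.88 [238. 262.] [[0.373, 0.075, 0.011], [0.395, 0.109, 0.033], [0.427, 0.14, 0.039]]
side elbow 0.9 [283. 329.] [[0.34, -0.132, 0.019], [0.358, -0.116, 0.03], [0.388, -0.089, 0.035]]
side reducer 0.92 [290. 150.] [[0.651, 0.208, 0.099], [0.666, 0.222, 0.124], [0.693, 0.251, 0.148]]
side reducer 0.17 [330. 233.] [[0.502, -0.085, 0.094], [0.575, -0.02, 0.098], [0.654, 0.05, 0.1]]
side cap 0.61 [441. 255.] [[0.676, -0.258, 0.097], [0.688, -0.241, 0.122], [0.713, -0.219, 0.128]]
side coupling 0.61 [219. 152.] [[0.57, 0.437, 0.002], [0.592, 0.45, 0.038], [0.616, 0.485, 0.058]]
side tape_roll 0.68 [258. 194.] [[0.538, 0.153, 0.012], [0.551, 0.221, 0.051], [0.558, 0.301, 0.094]]
side tape_roll 0.67 [409. 424.] [[0.398, -0.437, 0.003], [0.422, -0.412, 0.015], [0.448, -0.389, 0.018]]
side tape_measure 0.61 [514. 364.] [[0.608, -0.496, 0.009], [0.63, -0.474, 0.057], [0.672, -0.453, 0.063]]
lid 1779 [ 0.
[... 852 characters left out ...]
437, -0.002], [0.597, 0.463, 0.033], [0.618, 0.5, 0.057]]
top coupling 0.18 [273. 306.] [[0.376, 0.081, 0.023], [0.4, 0.115, 0.033], [0.429, 0.142, 0.039]]
top tape_roll 0.6 [470. 292.] [[0.402, -0.438, 0.001], [0.426, -0.412, 0.013], [0.45, -0.385, 0.018]]
top tape_roll 0.49 [396. 212.] [[0.514, -0.271, 0.011], [0.642, -0.215, 0.093], [0.787, -0.172, 0.099]]
top tape_measure 0.68 [483. 216.] [[0.608, -0.491, 0.01], [0.639, -0.467, 0.057], [0.675, -0.452, 0.063]]
lid 1799 [-0.00014246 -0.00112826  0.09620193] 0.08901511612991936 0.10506983570881982
wide [0.54947821 0.55126837 0.55167799]
narrow now [ 0.51980303 -0.20977054  0.09048265] 118
narrow was [ 0.51977533 -0.20930996  0.0903292 ] 121
```

View pics/side5.png

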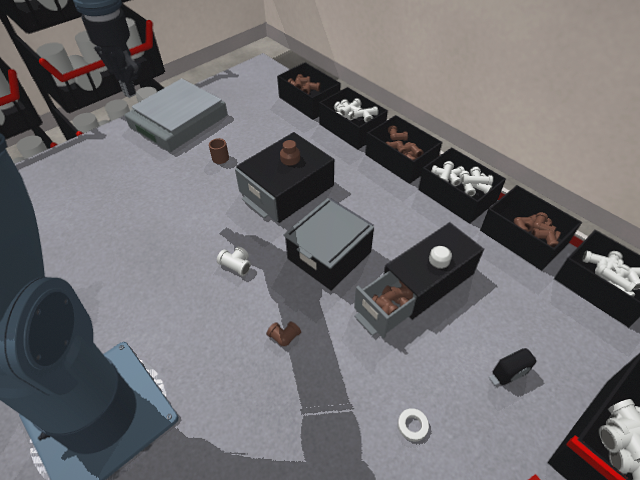

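The side view shows the lid flat on the bin at (330,233), the wide drawer flush at (258,194), and everything else where it was. I'm handing in.

```bash
python3 -c "
from bench import close_job
print(close_job())"
```

```text
the job is handed in; nothing more can be done
None
```

The wide drawer is fully home and the bin's lid is shut. I pushed both with the closed fingertips, then moved the arm clear and handed in at about 10.5 s. No verdict was reported.

- **Wide drawer:** I pushed it to its hard stop, where the force rose to about 11 N and it moved no further. The top camera puts the panel face at x≈0.551–0.552, against 0.552 expected when home. The side camera reads about 2–3 mm nearer. It shows a similar 2 mm offset on the untouched narrow drawer, so I put this down to calibration.
- **Lid:** it lies level, with a fitted slope of about 0.001 and a height of 96–97 mm. The last press reached 50 N at the wrist through the fingertips, more than needed but below the 120 N limit.
- **Narrow drawer:** its front moved less than 1 mm between the first and last pictures.
- **Loose things:** all seven were found again within a few mm of where they started. The networks gave some low-quality extra detections, such as "tape_roll" on the drawer front and "reducer" on the tee and on the lid. They also missed the narrow drawer front in the last side picture. I checked these against the depth readings and the pictures.

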